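# Uncover a tested radio module and hold it ejected with the cam lever

## Robot

A 6-joint arm with a two-finger parallel gripper is mounted at the origin on the work surface. World frame = base frame: x ahead of the robot, y to its left, z up, the work surface at z = 0. Lengths are in m, angles in rad, forces in N, time in s.
With the tool pointing down it reaches from about 0.225 to 0.725 m from the base axis. Payload 3.1 kg.
Tool frame: the origin (TCP) lies between the finger pads; the fingertips stand 8 mm ahead of it and the grasp point (between the pads) lies 11 mm behind it; z points along the fingers, y is the line along which they close (so a half turn about z gives the same grasp; the last joint's range is limited). The gripper opens to 85 mm and grips with 20 to 120 N. Pads are 22 mm wide; open, the fingers measure 114 mm over their backs; the gripper's body (76 mm by 85 mm) begins 54 mm behind the grasp point. The pads swing forward as they close: fully open they stand 13 mm farther back than shut.
Start: joints at [-1.378, 0.048, 0.099, 1.622, 0, 1.443], TCP at [0.166, -0.498, 0.239] pointing down, gripper open.
Joint ranges: [-2.91, 2.91], [-0.99, 1.94], [-1.21, 1.42], [-2.12, 2.29], [-1.49, 1.47], [-3.14, 3.14]. Speed limits (rad/s): [2.79, 2.79, 3.14, 3.14, 3.14, 3.14].

## Interface

Orientations are given as a unit quaternion [w, x, y, z].
In Python, from plant import * gives the robot as it stands.
- The arm moves only by the tool arm_command, never from a script. Its argument "moves" is a list that holds one entry, the list of rows, each a list of 4 numbers: the shift along the world's x, y, z in units of 30 mm (1.0 is 30 mm), then the turn about the world's z in units of 6 degrees (1.0 is 6 degrees). In form: [[[x, y, z, spin], ...]]. A call has exactly 8 rows; each row is the pose to reach, as a shift and turn from the pose commanded when the call began; what a row does not reach only later rows make up. A row lasts 1/12 s, in which the tool goes at most 41.7 mm and 7.16 degrees, less where a joint would pass 70% of its speed; a pose out of reach is approached as far as the arm can. A call with a gripper value outside its range is refused whole. "claw" is the finger opening in mm, from 0 to 85.4, set as the call begins (left out, the last holds). The fingers move at their own pace and stop on an object; "grip_force" is the grip in N (left out, the last holds). Time passes only in rows, so rows that repeat a pose let the fingers close, or fill a call up. It gives the time, the measured TCP pose, the force, the opening and the grip force at its end, in the units of the state.
- state(): the state, without advancing time (a new reading comes with each control period).
- grab_frame(name): name is "scene" or "top" or "wrist"; returns a dict with "frame" (384x512x3 uint8, blue, green, red), "range_z" (384x512 float32, m along the optical axis (not along the pixel's ray), 0 where there is no reading), "intrinsics" (3x3 intrinsics, pixels), "cam_to_world" (4x4, takes a point from camera to world coordinates); the wrist camera has in their place "mount" (4x4, takes a point from camera to tool coordinates, whose origin is the TCP and whose axes are the flange's). Camera axes: x right, y down, z forward; pixel columns grow to the right and rows downward; lengths in m; the calibration is good to about 2 mm. A picture is of the moment at which its call begins: read the wrist's pose just before it.
- sign_off(): hands the job in; it is judged then, once.
Trained networks look in a picture, given as the dict that the camera call returned (one of the last four; its "shot" number tells which), for a name from the list of things; names that differ only in an ending like _2 or _b are one class to them, and where a whole thing is asked for, a point or a joint stands for the part that bears it (a point fixed in the world has none). Each returns a list of dicts, best first, with "confidence" (0 to 1); they miss things now and then, are a little off and sometimes report something else, mostly with a low value. They report only what shows in the picture. A call takes as long as a camera call. They do not tell look-alikes from the thing itself.
- outline_of(picture, target): "region" (384x512 bool, what is visible of it) and "box" ([left, top, width, height] in pixels, round what is visible of it).
The state is a dict: "clock": time; "joints": joint angles; "joint_velocities": joint speeds; "effort": joint torques, N m; "eef_pos": TCP position; "tcp_rot": TCP orientation; "wrist_force": force on the tool from outside, world axes, zero at the start; "wrist_torque": the same for the moment, N m; "opening": finger opening in m; "gripper_force": force on a finger pad.
Only numpy, scipy, OpenCV 4.12 (cv2) and the standard library are available. Lean on these libraries where they do the work, as an engineer would, in place of code of your own. Each camera call takes 0.05 s, during which the arm holds its last target. There are 200 camera calls.

## Task

The module in the test fixture is finished and ready to be taken out. Lift the shielding cover off the fixture by its handle and set it down gently, upright, in the middle of the rubber mat; then swing the fixture's ejector lever up to the top of its cam, lever standing straight up, so that the carrier is raised as far as it goes, and finish while still holding the lever there, because it springs back when let go and past the top the carrier sinks again. Work the lever only once the cover is off, and do not touch the carrier or disturb the other things on the bench.

Things in the scene. Friction and masses are not known exactly. Their poses are not given: they have to be found in the camera images.
- fixture: Test fixture fixed to the bench: base plate 190 (x) x 160 (y) x 12 mm, four pillars, grey nest plate 180 x 150 mm, its top 97 mm above the bench, with six guide posts 21 mm high round the carrier and 4 mm ledges round the cover (2.5 mm clearance). Left or right of the robot, yaw up to 0.25 rad. Origin: centre of its underside; x to its back (the -x front faces the robot), y to its left, z up.
- shaft_end (a point): Point on the axis of the fixture's cam shaft where the lever's hub sits: 95 mm to the fixture's -y side of its middle, 45 mm above the bench. The shaft lies along the fixture's y axis.
- cam_shaft (a joint): Turn of cam shaft and lever (rad). 0 = at rest, lever pointing to the fixture's front (-x), 10 degrees above level; grows as it swings up and over to the back. 1.40 = lever straight up, the cam's highest lift; hard stop at 1.95, where the carrier has sunk again by 2 mm. A spring drives it back to 0 from anywhere: about 2 N at the handle at rest, 3 to 5 N upright.
- lever: The ejector lever: steel rod 10 mm thick from a 26 mm hub on the shaft end, 20 mm outside the nest plate's -y edge, with a revolving handle at its end. 100 mm from shaft axis to handle axis. Origin: on the shaft axis (same point as shaft_end); it turns with the shaft.
- handle (a point): Middle of the lever's black cylindrical handle: 20 mm diameter, 46 mm long, sticking out sideways from the rod's end parallel to the fixture's y axis, 32 mm farther out (-y) than shaft_end. It revolves freely on its spindle, so it can be pinched from above across its axis and carried round the arc. Its axis is 62 mm above the bench at rest (98 mm in front of the shaft), 145 mm upright.
- ejector: Ejector plate under the nest plate with four 6 mm pins that come up through it under the carrier's corners. Origin: centre of the plate's underside, 65 mm above the bench at rest; the cam raises it by up to 11.6 mm. At rest the pins end 1 mm below the nest plate's top.
- carrier: Loose black frame 100 x 70 x 12 mm with a green circuit board, 0.12 kg, lying on the nest plate in the middle of the fixture between the guide posts, under the cover at first. Origin: centre of its underside, 97 mm above the bench at first; about 107 mm with the lever upright.
- cover: Loose shielding cover, plain aluminium box open below, 140 (x) x 110 (y) x 45 mm high, walls 4 mm, about 0.45 kg, standing on the nest plate over the carrier, its axes along the fixture's. Origin: centre of its underside (97 mm above the bench at first). Needs lifting at least 25 mm straight up to clear the posts and ledges.
- cover_grip (a point): Middle of the bow handle on the cover: steel bar 12 mm in diameter, 92 mm long along the cover's y axis, its axis 81 mm above the cover's underside and 36 mm above its top face; posts at 40 mm either side of the middle. Pinch it from above across the bar (along the cover's x axis).
- mat: Black rubber mat 210 (x) x 190 (y) x 4 mm fixed flat on the bench on the other side from the fixture. Origin: centre of its underside.
- spare_carrier: Bystander: loose empty black frame like the carrier, 100 x 70 x 12 mm, beyond the work on the bench.
- adapter: Bystander: small brass coaxial adapter standing upright, 22 mm diameter, 46 mm high, beyond the work.
- power_sensor: Bystander: white power sensor, 125 x 36 x 30 mm with a steel connector at one end, beyond the work.
- torque_spanner: Bystander: small torque spanner with black handle, 157 x 18 x 12 mm, lying flat between the robot and the work.
Things that resemble listed ones, but are neither listed nor needed, are in the scene too. What is shaped like the cover but green is not meant.

How it is judged:
By the outcome, as a careful person would: the job done as asked, in the order asked, and still so for the second after the job is handed in, while the arm keeps its last pose, push and grip.
It also fails if it takes over 58 s, if anything falls off the work surface, if the arm or the gripper's body presses on something with over 40 N, if the wrist force passes 120 N, or if a joint passes its speed limit or range.

## Working session

There is one attempt and no reset: what is moved stays moved. The work goes in short steps, Python scripts to look and compute and a tool call to move; the robot and the scene stay as the last step left them, time stands still between calls to the robot, and variables do not carry over. Pictures are saved under pics/ and viewed, at most 10 in all, crops included, and the job is handed in when it is done.

Besides the shell and the picture viewer there is one more tool, called after "Emit:" by a JSON object that holds its "op" and its "data", one argument or row to a line. arm_command: Moves the arm, as the interface text tells. Its arguments: {"type":"object","properties":{"moves":{"type":"array"},"claw":{"type":"number"},"grip_force":{"type":"number"}},"required":["moves"]}

```bash
mkdir -p pics; ls; cat > h.py <<'E'
from plant import *
import numpy as np, cv2
def pts(p,mask=None):
    z=p["range_z"]; K=np.array(p["intrinsics"]); v,u=np.nonzero((z>0)&(mask if mask is not None else True))
    d=z[v,u]; c=np.stack([(u-K[0,2])/K[0,0]*d,(v-K[1,2])/K[1,1]*d,d,np.ones_like(d)])
    return (np.array(p["cam_to_world"])@c)[:3].T,u,v
E
python3 - <<'E'
from h import *
s=state(); print(s)
im=[]
for n in("scene","top"):
    p=grab_frame(n); im.append(p["frame"])
    for t in("fixture","cover","mat","lever","handle","cover_grip"):
        for r in outline_of(p,t)[:3]:
            q,_,_=pts(p,r["region"])
            print(n,t,round(r["confidence"],2),r["box"],np.round(np.median(q,0),3) if len(q) else None, np.round(np.percentile(q,[2,98],axis=0),3).tolist() if len(q) else None)
cv2.imwrite("pics/a.png",cv2.resize(im[0],(800,600))); cv2.imwrite("pics/b.png",cv2.resize(im[1],(800,600)))
E
```

```text
pics
{'clock': 0.0, 'joints': array([-1.37778268e+00,  4.87380932e-02,  9.75697213e-02,  1.62201636e+00,
        1.26441704e-05,  1.44300093e+00]), 'joint_velocities': array([ 0.00103466,  0.00048714, -0.00100107, -0.00032748, -0.00220588,
        0.00015424]), 'effort': array([-1.69571118e-03, -3.38776338e+01,  3.20019042e+01,  2.01261631e-02,
       -3.59993028e-04,  6.90125461e-06]), 'eef_pos': array([ 0.16542707, -0.49761535,  0.23810965]), 'tcp_rot': array([-1.19377146e-03,  9.87162052e-01,  1.59717429e-01, -3.26162061e-05]), 'wrist_force': array([0.8526775 , 0.38870766, 0.0021472 ]), 'wrist_torque': array([-0.01649613, -0.03463084,  0.03762214]), 'gripper_force': 0.0, 'opening': 0.08520919299120049}
scene fixture 0.9 [252.3, 193.1, 106.2, 77.2] [0.65  0.134 0.031] [[0.475, 0.072, 0.003], [0.691, 0.237, 0.098]]
scene cover 0.9 [287.4, 148.5, 57.1, 41.4] [0.358 0.269 0.043] [[0.277, 0.195, -0.0], [0.512, 0.36, 0.138]]
scene cover 0.79 [366.1, 199.5, 70.6, 52.6] [0.645 0.392 0.042] [[0.578, 0.33, 0.001], [0.694, 0.481, 0.084]]
scene cover 0.6 [114.7, 169.8, 63.0, 48.6] [ 0.339 -0.
[... 1378 characters left out ...]
01], [0.579, 0.108, 0.074]]
top lever 0.42 [174.1, 147.8, 49.9, 57.1] [0.586 0.178 0.142] [[0.519, 0.121, 0.125], [0.657, 0.237, 0.184]]
top handle 0.85 [224.1, 182.6, 17.1, 39.8] [0.483 0.089 0.065] [[0.46, 0.056, 0.048], [0.579, 0.105, 0.075]]
top handle 0.5 [173.0, 146.6, 49.3, 57.3] [0.585 0.178 0.142] [[0.519, 0.121, 0.115], [0.657, 0.238, 0.184]]
top cover_grip 0.95 [99.8, 145.8, 58.2, 42.9] [0.623 0.401 0.044] [[0.562, 0.333, 0.006], [0.687, 0.476, 0.087]]
top cover_grip 0.71 [179.4, 151.2, 42.5, 53.5] [0.583 0.178 0.142] [[0.519, 0.123, 0.125], [0.654, 0.236, 0.184]]
top cover_grip 0.69 [299.9, 245.2, 53.8, 52.5] [ 0.313 -0.212  0.045] [[0.248, -0.287, 0.009], [0.376, -0.143, 0.087]]
```

View pics/a.png

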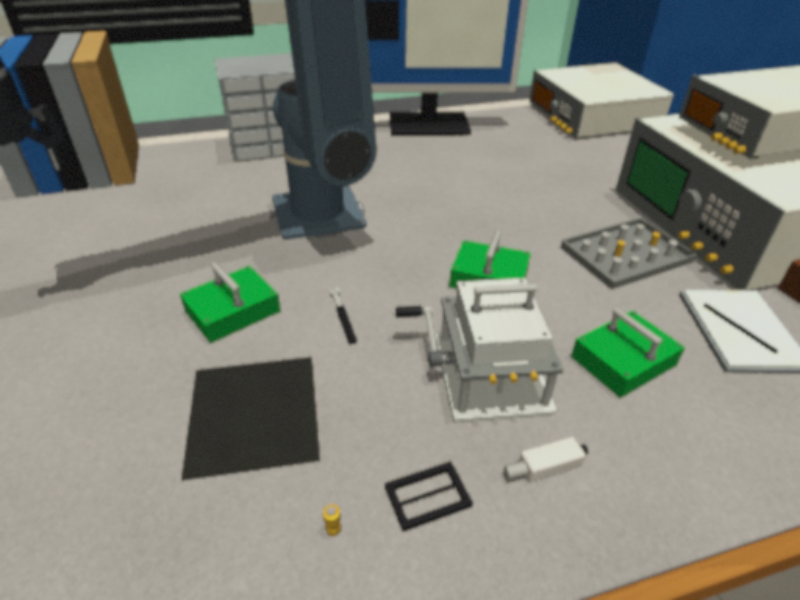

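View pics/b.png

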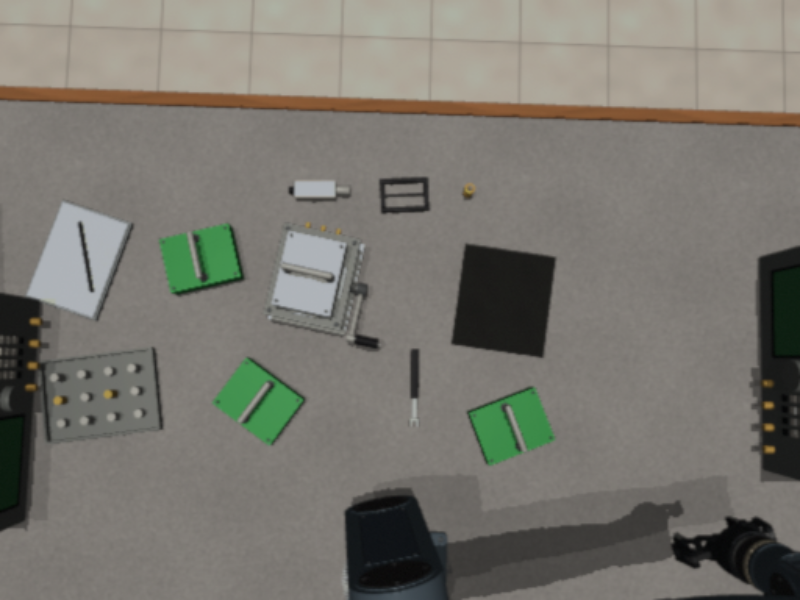

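```bash
python3 - <<'E'
from h import *
from scipy.spatial.transform import Rotation as R
for k in range(2):
  p=grab_frame("top"); P,u,v=pts(p)
  def box(m,n):
    q=P[m]; r=cv2.minAreaRect((q[:,:2]*1000).astype(np.float32)); print(n,len(q),np.round(r[0]),np.round(r[1]),round(r[2],1),np.round(np.median(q[:,2]),3))
  near=lambda x,y,r:(np.hypot(P[:,0]-x,P[:,1]-y)<r)
  z=P[:,2]
  box(near(.586,.178,.12)&(z>.165),"bar")
  box(near(.586,.178,.12)&(z>.135)&(z<.15),"covertop")
  box(near(.57,.178,.15)&(z>.085)&(z<.105)&(P[:,1]>.08),"nest")
  box(near(.475,.085,.06)&(z>.055)&(z<.08)&(P[:,0]<.478+.0),"handle")
  box(near(.475,.085,.12)&(z>.03)&(z<.09)&(P[:,1]<.11),"lever")
  g=p["frame"][v,u].astype(int).max(1)
  box(near(.563,-.205,.16)&(z<.012)&(g<70),"mat")
  for t in("torque_spanner","power_sensor","adapter","spare_carrier"):
    for r in outline_of(p,t)[:1]:
      q,_,_=pts(p,r["region"]);print(t,round(r["confidence"],2),np.round(np.percentile(q,[2,98],axis=0),3).tolist())
s=state();print(R.from_quat(s["tcp_rot"],scalar_first=True).as_matrix().round(2))
E
```

```text
bar 143 [589. 180.] [91. 12.] 79.5 0.182
covertop 1698 [589. 180.] [111. 140.] 79.5 0.142
nest 1142 [594. 178.] [151. 190.] 79.4 0.097
handle 118 [470.  79.] [65. 20.] 79.8 0.069
lever 290 [521.  78.] [130.  61.] 1.0 0.061
mat 3760 [ 562. -203.] [188. 209.] 83.1 0.004
power_sensor 0.78 [[0.756, 0.12, -0.001], [0.793, 0.237, 0.036]]
adapter 0.56 [[0.773, -0.135, -0.004], [0.797, -0.115, 0.045]]
spare_carrier 0.71 [[0.46, -0.298, -0.002], [0.664, -0.111, 0.01]]
bar 143 [589. 180.] [92. 12.] 79.2 0.182
covertop 1707 [589. 180.] [110. 141.] 79.5 0.142
nest 1140 [594. 178.] [151. 190.] 79.3 0.097
handle 118 [469.  79.] [65. 20.] 80.5 0.069
lever 291 [521.  78.] [129.  61.] 0.3 0.061
mat 3752 [ 562. -203.] [189. 209.] 83.4 0.004
torque_spanner 0.59 [[0.311, -0.033, 0.001], [0.45, -0.017, 0.017]]
power_sensor 0.81 [[0.757, 0.123, 0.01], [0.792, 0.231, 0.035]]
spare_carrier 0.8 [[0.738, -0.044, -0.001], [0.81, 0.054, 0.019]]
[[ 0.95  0.32 -0.  ]
 [ 0.32 -0.95  0.  ]
 [-0.   -0.   -1.  ]]
```

The cover sits on the fixture at (589, 180) mm, at about 800x600 scene px (505, 320). The fixture yaw is about -10.6°. The mat is at (562, -203) mm, and the lever handle points to the robot's front at scene px (410, 311). The green boxes are decoys. I'm moving above the cover now.

Emit:
{"op": "arm_command", "data": {
  "moves": [
    [[0.5,0.8,0.1,0.4],[1.2,1.9,0.2,1],[1.9,3.0,0.3,1.7],[2.6,4.1,0.4,2.4],[3.3,5.3,0.5,3.1],[4.0,6.4,0.5,3.8],[4.7,7.5,0.5,4.5],[5.4,8.6,0.5,5.1]]
  ],
  "claw": 85
}}

```text
clock: 1.87
eef_pos: [0.3282, -0.2386, 0.2547]
tcp_rot: [0.001, 0.909, 0.416, 0.0]
wrist_force: [0.6, -0.3, -0.4]
opening: 0.085
gripper_force: 0.0
```

Emit:
{"op": "arm_command", "data": {
  "moves": [
    [[0.7,1.1,0,0.6],[1.4,2.2,0,1.2],[2.1,3.4,0,1.8],[2.8,4.5,0,2.4],[3.5,5.6,0,3.0],[4.2,6.7,0,3.6],[4.9,7.8,0,4.2],[5.6,9.0,0,5.0]]
  ]
}}

```text
clock: 2.53
eef_pos: [0.4963, 0.0315, 0.2545]
tcp_rot: [0.0, 0.771, 0.637, 0.0]
wrist_force: [0.8, -0.7, 0.2]
opening: 0.0852
gripper_force: 0.0
```

Emit:
{"op": "arm_command", "data": {
  "moves": [
    [[0.7,1.1,0,0],[1.4,2.2,0,0],[2.0,3.3,0,0],[2.5,4.2,0,0],[2.9,4.7,0,0],[3.1,5.0,0,0],[3.1,5.0,0,0],[3.1,5.0,0,0]]
  ]
}}

```text
clock: 3.2
eef_pos: [0.5884, 0.18, 0.2538]
tcp_rot: [-0.0, 0.771, 0.636, -0.001]
wrist_force: [-0.1, 0.2, 0.1]
opening: 0.0847
gripper_force: 0.0
```

```bash
cat >> h.py <<'E'
from scipy.spatial.transform import Rotation as R
def wp(p,s,mask=None):
    p=dict(p); T=np.eye(4); T[:3,:3]=R.from_quat(s["tcp_rot"],scalar_first=True).as_matrix(); T[:3,3]=s["eef_pos"]; p["cam_to_world"]=T@np.array(p["mount"]); return pts(p,mask)
def yaw(s): m=R.from_quat(s["tcp_rot"],scalar_first=True).as_matrix(); return np.degrees(np.arctan2(m[1,1],m[0,1]))
E
python3 - <<'E'
from h import *
s=state(); p=grab_frame("wrist"); P,u,v=wp(p,s)
print(s["clock"],s["eef_pos"],yaw(s),s["joints"].round(2),s["wrist_force"])
z=P[:,2]
for n,a,b in(("bar",.170,.19),("top",.135,.15)):
    q=P[(z>a)&(z<b)&(np.hypot(P[:,0]-.589,P[:,1]-.18)<.11)]
    if len(q)>20:
        r=cv2.minAreaRect((q[:,:2]*1000).astype(np.float32));print(n,len(q),r,q[:,2].mean())
cv2.imwrite("pics/w1.png",p["frame"])
E
```

```text
3.2 [0.58839613 0.17998796 0.25379878] -10.966324220201496 [ 0.19  0.3   0.41  1.69 -0.    1.95] [-0.1449997   0.24508253  0.12503738]
bar 2366 ((588.534423828125, 181.5422821044922), (91.80184173583984, 11.812019348144531), 78.97472381591797) 0.18352559095856755
top 22735 ((588.5576782226562, 181.16661071777344), (110.52336883544922, 140.45155334472656), 79.1686782836914) 0.1429711465689636
```

View pics/w1.png

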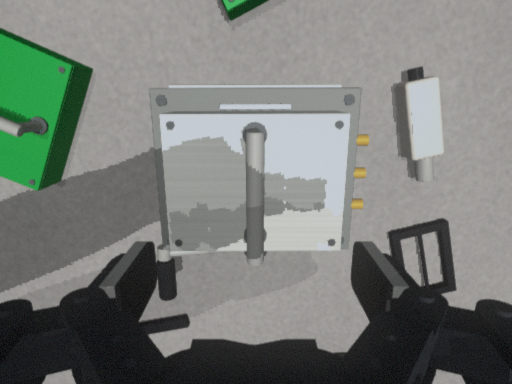

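The wrist view shows the cover's bar at px (255, 195), centred between the fingers, with the yaw matching. I'm lowering onto it.

Emit:
{"op": "arm_command", "data": {
  "moves": [
    [[0,0,-0.4,0],[0,0.05,-0.9,0],[0,0.05,-1.4,0],[0,0.05,-1.9,0],[0,0.05,-2.3,0],[0,0.05,-2.6,0],[0,0.05,-2.8,0],[0,0.05,-2.87,0]]
  ]
}}

```text
clock: 3.92
eef_pos: [0.5879, 0.1807, 0.1672]
tcp_rot: [-0.0, 0.772, 0.636, -0.001]
wrist_force: [-0.4, -0.2, -0.1]
opening: 0.085
gripper_force: 0.0
```

Emit:
{"op": "arm_command", "data": {
  "moves": [
    [[0,0,0,0],[0,0,0,0],[0,0,0,0],[0,0,0,0],[0,0,0,0],[0,0,0,0],[0,0,0,0],[0,0,0,0]]
  ],
  "claw": 0,
  "grip_force": 50
}}

```text
clock: 4.58
eef_pos: [0.589, 0.1814, 0.1688]
tcp_rot: [0.0, 0.772, 0.636, 0.001]
wrist_force: [0.3, -0.7, 2.0]
opening: 0.01
gripper_force: 48.7
```

Emit:
{"op": "arm_command", "data": {
  "moves": [
    [[0,0,0,0],[0,0,0,0],[0,0,0,0],[0,0,0,0],[0,0,0.1,0],[0,0,0.2,0],[0,0,0.3,0],[0,0,0.4,0]]
  ]
}}

```text
clock: 5.25
eef_pos: [0.5876, 0.1811, 0.1791]
tcp_rot: [-0.001, 0.772, 0.636, -0.001]
wrist_force: [0.0, -0.4, -3.4]
opening: 0.0102
gripper_force: 48.7
```

Emit:
{"op": "arm_command", "data": {
  "moves": [
    [[0,0,0.2,0],[0,0,0.5,0],[0,0,0.8,0],[0,0,1.1,0],[0,0,1.4,0],[0,0,1.7,0],[0,0,1.9,0],[0,0,2.0,0]]
  ]
}}

```text
clock: 5.92
eef_pos: [0.5892, 0.1814, 0.2422]
tcp_rot: [0.001, 0.772, 0.636, 0.001]
wrist_force: [0.7, -0.5, -3.6]
opening: 0.0103
gripper_force: 48.8
```

```bash
python3 - <<'E'
from h import *
s=state(); p=grab_frame("scene")
print(s["eef_pos"],s["wrist_force"],s["wrist_torque"],s["opening"])
cv2.imwrite("pics/c.png",cv2.resize(p["frame"][120:300,180:420],(720,540)))
E
```

```text
[0.58915572 0.1814146  0.24217605] [ 0.72781759 -0.50320097 -3.59727296] [ 0.03659347  0.02744741 -0.02855807] 0.01027103218311558
```

View pics/c.png

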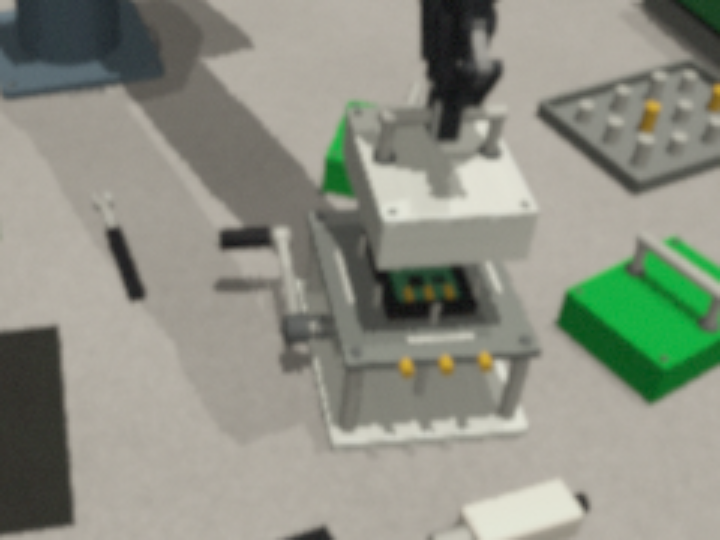

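The cover hangs level (crop px 440, 200), with the carrier still in place below at px (430, 285). I'm carrying it to the mat.

Emit:
{"op": "arm_command", "data": {
  "moves": [
    [[0,-0.2,0,0],[0,-0.7,0,0],[-0.1,-1.5,0,0.1],[-0.2,-2.4,0,0.1],[-0.2,-3.4,0,0.2],[-0.3,-4.4,0,0.2],[-0.4,-5.4,0,0.3],[-0.5,-6.4,0,0.3]]
  ]
}}

```text
clock: 6.63
eef_pos: [0.5723, -0.0134, 0.2393]
tcp_rot: [-0.0, 0.762, 0.648, -0.001]
wrist_force: [-0.1, 0.4, -3.1]
opening: 0.0104
gripper_force: 48.8
```

Emit:
{"op": "arm_command", "data": {
  "moves": [
    [[-0.1,-1.0,0,0],[-0.1,-2.0,0,0.1],[-0.2,-3.0,0,0.1],[-0.2,-4.0,0,0.2],[-0.3,-4.9,0,0.2],[-0.4,-5.7,0,0.3],[-0.4,-6.2,0,0.3],[-0.4,-6.4,0,0.3]]
  ]
}}

```text
clock: 7.3
eef_pos: [0.5603, -0.2059, 0.2392]
tcp_rot: [-0.0, 0.753, 0.658, -0.001]
wrist_force: [0.0, 0.4, -3.4]
opening: 0.01
gripper_force: 48.9
```

Emit:
{"op": "arm_command", "data": {
  "moves": [
    [[0,0,-0.2,0],[0,0,-0.6,0],[0,0,-1.1,0],[0,0,-1.7,0],[0,0,-2.3,0],[0,0,-2.9,0],[0,0,-3.3,0],[0,0,-3.5,0]]
  ]
}}

```text
clock: 7.97
eef_pos: [0.5602, -0.2005, 0.1322]
tcp_rot: [-0.002, 0.751, 0.661, -0.001]
wrist_force: [-0.2, 0.0, -3.3]
opening: 0.0102
gripper_force: 48.8
```

```bash
python3 - <<'E'
from h import *
s=state(); p=grab_frame("top"); P,u,v=pts(p)
print(s["eef_pos"],yaw(s),s["wrist_force"])
g=p["frame"][v,u].astype(int); z=P[:,2]; n=np.hypot(P[:,0]-.562,P[:,1]+.203)<.12
q=P[n&(z>.075)&(z<.10)&(g.min(1)>120)]
print(len(q),cv2.minAreaRect((q[:,:2]*1000).astype(np.float32)),np.median(q[:,2]))
E
```

```text
[ 0.5601941  -0.20053768  0.13219175] -7.319679570931064 [-0.1798108   0.01485539 -3.32892807]
36 ((565.0759887695312, -168.1215362548828), (44.197486877441406, 130.71002197265625), 82.33740997314453) 0.09764373176949337
```

Emit:
{"op": "arm_command", "data": {
  "moves": [
    [[0.05,-0.08,-0.2,0],[0.05,-0.08,-0.5,0],[0.05,-0.08,-0.8,0],[0.05,-0.08,-1.1,0],[0.05,-0.08,-1.3,0],[0.05,-0.08,-1.5,0],[0.05,-0.08,-1.6,0],[0.05,-0.08,-1.6,0]]
  ]
}}

```text
clock: 8.68
eef_pos: [0.5623, -0.2048, 0.0859]
tcp_rot: [-0.001, 0.751, 0.66, -0.0]
wrist_force: [-0.4, 0.4, -3.1]
opening: 0.0101
gripper_force: 48.9
```

Emit:
{"op": "arm_command", "data": {
  "moves": [
    [[0,0,-0.03,0],[0,0,-0.06,0],[0,0,-0.09,0],[0,0,-0.12,0],[0,0,-0.15,0],[0,0,-0.18,0],[0,0,-0.2,0],[0,0,-0.2,0]]
  ]
}}

```text
clock: 9.35
eef_pos: [0.5629, -0.205, 0.081]
tcp_rot: [-0.0, 0.751, 0.66, -0.0]
wrist_force: [0.1, 0.3, -3.0]
opening: 0.0101
gripper_force: 48.9
```

Emit:
{"op": "arm_command", "data": {
  "moves": [
    [[0,0,-0.03,0],[0,0,-0.06,0],[0,0,-0.09,0],[0,0,-0.12,0],[0,0,-0.14,0],[0,0,-0.15,0],[0,0,-0.15,0],[0,0,-0.15,0]]
  ]
}}

```text
clock: 10.02
eef_pos: [0.563, -0.2051, 0.0767]
tcp_rot: [0.0, 0.751, 0.66, -0.0]
wrist_force: [-0.2, 0.2, -3.7]
opening: 0.0102
gripper_force: 48.9
```

Emit:
{"op": "arm_command", "data": {
  "moves": [
    [[0,0,-0.02,0],[0,0,-0.04,0],[0,0,-0.06,0],[0,0,-0.08,0],[0,0,-0.1,0],[0,0,-0.1,0],[0,0,-0.1,0],[0,0,-0.1,0]]
  ]
}}

```text
clock: 10.68
eef_pos: [0.5628, -0.2052, 0.0758]
tcp_rot: [0.0, 0.751, 0.66, -0.0]
wrist_force: [-5.2, 1.8, 7.3]
opening: 0.0101
gripper_force: 49.9
```

Contact. I'm easing off a little, then opening.

Emit:
{"op": "arm_command", "data": {
  "moves": [
    [[0,0,0.05,0],[0,0,0.05,0],[0,0,0.05,0],[0,0,0.05,0],[0,0,0.05,0],[0,0,0.05,0],[0,0,0.05,0],[0,0,0.05,0]]
  ]
}}

```text
clock: 11.35
eef_pos: [0.5636, -0.2053, 0.0758]
tcp_rot: [0.001, 0.751, 0.66, 0.0]
wrist_force: [-0.5, 0.4, 3.9]
opening: 0.0102
gripper_force: 49.6
```

Emit:
{"op": "arm_command", "data": {
  "moves": [
    [[0,0,0,0],[0,0,0,0],[0,0,0,0],[0,0,0,0],[0,0,0,0],[0,0,0,0],[0,0,0,0],[0,0,0,0]]
  ],
  "claw": 50
}}

```text
clock: 12.02
eef_pos: [0.563, -0.2051, 0.0751]
tcp_rot: [-0.0, 0.751, 0.66, -0.0]
wrist_force: [-0.4, 0.1, 0.4]
opening: 0.05
gripper_force: 0.0
```

Emit:
{"op": "arm_command", "data": {
  "moves": [
    [[0,0,0.2,0],[0,0,0.6,0],[0,0,1.1,0],[0,0,1.7,0],[0,0,2.4,0],[0,0,3.0,0],[0,0,3.4,0],[0,0,3.5,0]]
  ]
}}

```text
clock: 12.68
eef_pos: [0.5647, -0.2059, 0.1846]
tcp_rot: [0.003, 0.751, 0.66, 0.001]
wrist_force: [1.0, 0.9, -0.1]
opening: 0.0499
gripper_force: 0.0
```

```bash
python3 - <<'E'
from h import *
s=state(); p=grab_frame("wrist"); P,u,v=wp(p,s); z=P[:,2]
print(s["eef_pos"],yaw(s),s["wrist_force"],s["opening"])
q=P[(z>.04)&(z<.056)&(np.hypot(P[:,0]-.562,P[:,1]+.203)<.11)]
print(len(q),cv2.minAreaRect((q[:,:2]*1000).astype(np.float32)),q[:,2].mean(),q[:,2].std())
g=p["frame"][v,u].astype(int).max(1)
q=P[(z<.012)&(g<70)&(np.hypot(P[:,0]-.562,P[:,1]+.203)<.17)];print(len(q),cv2.minAreaRect((q[:,:2]*1000).astype(np.float32)))
cv2.imwrite("pics/w2.png",p["frame"])
E
```

```text
[ 0.56469908 -0.20592578  0.18463491] -7.418783204170188 [ 1.00157536  0.91609551 -0.06779218] 0.049871063629969625
18933 ((562.6650390625, -205.2354736328125), (110.21613311767578, 140.64112854003906), 82.67737579345703) 0.049895123607582734 0.0009431743714820493
14969 ((560.5538940429688, -203.32899475097656), (188.354736328125, 209.66455078125), 82.98087310791016)
```

View pics/w2.png

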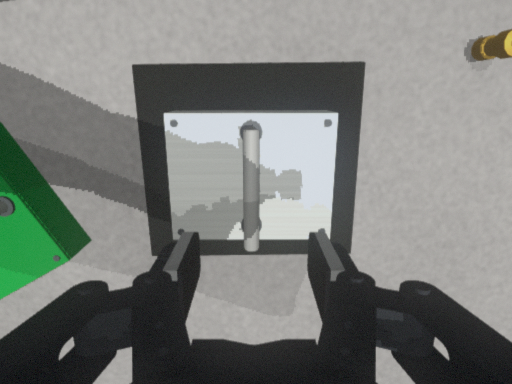

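The cover stands flat within about 3 mm of the mat's centre (wrist px 250, 175). I'm moving over the lever handle.

Emit:
{"op": "arm_command", "data": {
  "moves": [
    [[-0.1,0.3,0.2,0],[-0.4,1.1,0.5,-0.1],[-0.7,2.1,0.7,-0.2],[-1.1,3.2,0.7,-0.3],[-1.5,4.3,0.7,-0.4],[-1.9,5.5,0.7,-0.5],[-2.2,6.6,0.7,-0.6],[-2.5,7.6,0.7,-0.6]]
  ]
}}

```text
clock: 13.4
eef_pos: [0.4858, 0.0253, 0.1998]
tcp_rot: [-0.001, 0.772, 0.636, -0.001]
wrist_force: [0.1, 0.7, 0.3]
opening: 0.0502
gripper_force: 0.0
```

Emit:
{"op": "arm_command", "data": {
  "moves": [
    [[-0.2,0.7,0,0],[-0.4,1.2,0,0],[-0.6,1.6,0,0],[-0.7,1.7,0,0],[-0.7,1.7,0,0],[-0.7,1.7,0,0],[-0.7,1.7,0,0],[-0.7,1.7,0,0]]
  ]
}}

```text
clock: 14.07
eef_pos: [0.4672, 0.0731, 0.201]
tcp_rot: [-0.0, 0.772, 0.635, -0.0]
wrist_force: [0.5, -0.2, 0.2]
opening: 0.0503
gripper_force: 0.0
```

```bash
python3 - <<'E'
from h import *
s=state(); p=grab_frame("wrist"); P,u,v=wp(p,s); z=P[:,2]
print(s["clock"],s["eef_pos"],yaw(s),s["opening"])
g=p["frame"][v,u].astype(int).max(1); n=np.hypot(P[:,0]-.469,P[:,1]-.073)<.05
for lab,m in(("black handle",n&(z>.05)&(z<.08)&(g<75)),("handle+rod",n&(z>.05)&(z<.08)&(P[:,0]<.49)),("nest",(z>.09)&(z<.103)&(P[:,0]>.45)&(P[:,0]<.72)&(P[:,1]>.07)&(P[:,1]<.3))):
    q=P[m]
    if len(q)>5: print(lab,len(q),cv2.minAreaRect((q[:,:2]*1000).astype(np.float32)),np.percentile(q[:,2],95))
cv2.imwrite("pics/w3.png",p["frame"])
E
```

```text
14.0667 [0.46720409 0.07313014 0.20095439] -11.093303400353037 0.050296170857211435
black handle 1190 ((468.3095703125, 74.6974105834961), (45.23409652709961, 19.48090171813965), 78.6646499633789) 0.07317857221564698
handle+rod 1771 ((470.902587890625, 79.82003784179688), (66.34407043457031, 24.938562393188477), 73.30448150634766) 0.07300983297931843
nest 19211 ((578.2316284179688, 144.67503356933594), (76.11089324951172, 172.51461791992188), 79.21978759765625) 0.10003669179959475
```

View pics/w3.png

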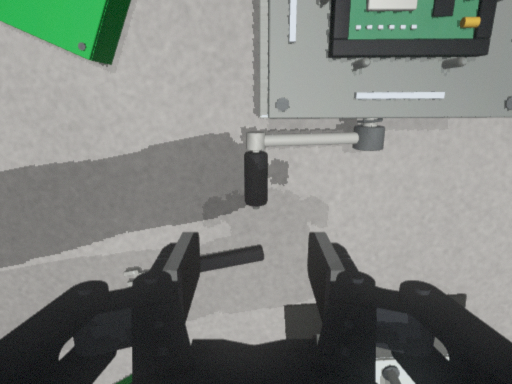

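The wrist view shows the black handle at px (256, 178), rod to the hub at px (370, 137). It measures as expected, so I'm descending to pinch it.

Emit:
{"op": "arm_command", "data": {
  "moves": [
    [[0.04,0.05,-0.4,0],[0.04,0.05,-1.0,0],[0.04,0.05,-1.8,0],[0.04,0.05,-2.7,0],[0.04,0.05,-3.6,0],[0.04,0.05,-4.3,0],[0.04,0.05,-4.8,0],[0.04,0.05,-5.0,0]]
  ]
}}

```text
clock: 14.78
eef_pos: [0.4654, 0.075, 0.0471]
tcp_rot: [-0.002, 0.772, 0.636, -0.002]
wrist_force: [-0.4, 0.2, -0.6]
opening: 0.0502
gripper_force: 0.0
```

Emit:
{"op": "arm_command", "data": {
  "moves": [
    [[0,0,0,0],[0,0,0,0],[0,0,0,0],[0,0,0,0],[0,0,0,0],[0,0,0,0],[0,0,0,0],[0,0,0,0]]
  ],
  "claw": 0,
  "grip_force": 50
}}

```text
clock: 15.45
eef_pos: [0.4694, 0.0752, 0.0522]
tcp_rot: [0.001, 0.772, 0.636, 0.001]
wrist_force: [2.0, -1.3, 0.5]
opening: 0.0184
gripper_force: 49.1
```

```bash
python3 - <<'E'
from h import *
s=state();print(s["clock"],s["eef_pos"],yaw(s),s["opening"],s["gripper_force"],s["wrist_force"])
a=np.radians(-10.9);
for d in range(10,91,5):
    t=np.radians(d); dx=100*(np.cos(np.radians(10))-np.cos(t)); print(d,np.round([dx*np.cos(a)/30,dx*np.sin(a)/30,100*(np.sin(t)-np.sin(np.radians(10)))/30],2))
E
```

```text
15.45 [0.469379   0.07518794 0.05216562] -11.023889785112319 0.01835568222953267 49.11589980125427 [ 1.97696922 -1.33159346  0.4720493 ]
10 [ 0. -0.  0.]
15 [ 0.06 -0.01  0.28]
20 [ 0.15 -0.03  0.56]
25 [ 0.26 -0.05  0.83]
30 [ 0.39 -0.07  1.09]
35 [ 0.54 -0.1   1.33]
40 [ 0.72 -0.14  1.56]
45 [ 0.91 -0.18  1.78]
50 [ 1.12 -0.22  1.97]
55 [ 1.35 -0.26  2.15]
60 [ 1.59 -0.31  2.31]
65 [ 1.84 -0.35  2.44]
70 [ 2.1  -0.41  2.55]
75 [ 2.38 -0.46  2.64]
80 [ 2.66 -0.51  2.7 ]
85 [ 2.94 -0.57  2.74]
90 [ 3.22 -0.62  2.75]
```

Gripped. I'm swinging along the arc at 5° per row: two calls, checking in between.

Emit:
{"op": "arm_command", "data": {
  "moves": [
    [[0.06,-0.01,0.28,0],[0.15,-0.03,0.56,0],[0.26,-0.05,0.83,0],[0.39,-0.07,1.09,0],[0.54,-0.1,1.33,0],[0.72,-0.14,1.56,0],[0.91,-0.18,1.78,0],[1.12,-0.22,1.97,0]]
  ]
}}

```text
clock: 16.12
eef_pos: [0.5009, 0.0692, 0.1102]
tcp_rot: [-0.002, 0.772, 0.636, -0.001]
wrist_force: [0.6, 1.7, -6.6]
opening: 0.0186
gripper_force: 49.2
```

Emit:
{"op": "arm_command", "data": {
  "moves": [
    [[0.23,-0.04,0.18,0],[0.47,-0.09,0.34,0],[0.72,-0.13,0.47,0],[0.98,-0.19,0.58,0],[1.26,-0.24,0.67,0],[1.54,-0.29,0.73,0],[1.82,-0.35,0.77,0],[2.1,-0.4,0.78,0]]
  ]
}}

```text
clock: 16.78
eef_pos: [0.5637, 0.0573, 0.1353]
tcp_rot: [-0.001, 0.772, 0.636, -0.001]
wrist_force: [-3.4, 0.8, 3.4]
opening: 0.0181
gripper_force: 50.1
```

Emit:
{"op": "arm_command", "data": {
  "moves": [
    [[0,0,0,0],[0,0,0,0],[0,0,0,0],[0,0,0,0],[0,0,0,0],[0,0,0,0],[0,0,0,0],[0,0,0,0]]
  ]
}}

```text
clock: 17.45
eef_pos: [0.5648, 0.057, 0.1353]
tcp_rot: [0.0, 0.772, 0.636, 0.001]
wrist_force: [-3.1, 0.4, 5.1]
opening: 0.0186
gripper_force: 50.3
```

```bash
python3 - <<'E'
from h import *
s=state();print(s["clock"],s["eef_pos"],yaw(s),s["opening"],s["gripper_force"],s["wrist_force"])
p=grab_frame("scene"); P,u,v=pts(p); 
a=np.radians(-10.9); o=np.array([.5885,.181]); L=np.c_[(P[:,:2]-o)@np.c_[[np.cos(a),np.sin(a)],[-np.sin(a),np.cos(a)]],P[:,2]]
m=(abs(L[:,1]+.095)<.012)&(abs(L[:,0])<.12)&(L[:,2]>.062)&(L[:,2]<.15)
q=L[m];print(len(q))
for lo in np.arange(.06,.15,.015):
    k=q[(q[:,2]>=lo)&(q[:,2]<lo+.015)]
    if len(k):print(round(lo,3),len(k),np.median(k,0).round(4),k[:,0].min().round(3),k[:,0].max().round(3))
c=L[(abs(L[:,0])<.06)&(abs(L[:,1])<.045)&(L[:,2]>.09)&(L[:,2]<.14)]
print("carrier z pct",np.percentile(c[:,2],[10,50,75,90,97]).round(4))
cv2.imwrite("pics/d.png",cv2.resize(p["frame"][120:300,180:420],(720,540)))
E
```

```text
17.45 [0.56482695 0.05701684 0.1352908 ] -11.003675488905865 0.01856480437353678 50.310285687446594 [-3.12279569  0.44620176  5.13193244]
136
0.06 15 [ 0.0063 -0.0969  0.0681] 0.001 0.007
0.075 19 [ 0.0049 -0.0969  0.0807] 0.002 0.007
0.09 18 [ 0.0053 -0.097   0.0979] 0.002 0.008
0.105 23 [ 0.0051 -0.0967  0.1135] 0.0 0.007
0.12 19 [ 0.0049 -0.097   0.1273] 0.002 0.007
0.135 42 [ 0.0063 -0.0979  0.1463] -0.006 0.01
carrier z pct [0.0951 0.1154 0.1177 0.1191 0.1206]
```

View pics/d.png

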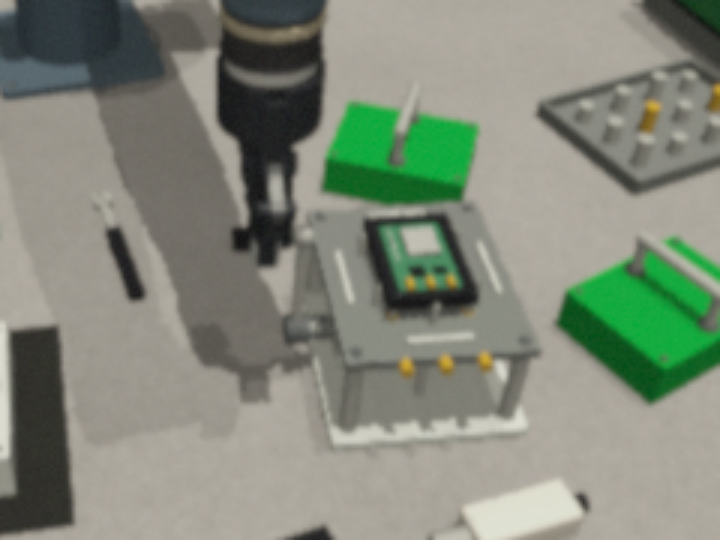

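The rod stands vertical: its rear face is at a constant +5 mm from bottom to top. The carrier is raised, its top at about 0.119 m, and the grip still holds the handle (crop px 270, 240). I'm handing in.

```bash
python3 -c "
from plant import *
print(sign_off())"
```

```text
the job is handed in; nothing more can be done
None
```

The job is handed in at about 17.5 s: the cover stands upright within about 3 mm of the mat's centre, and the arm is holding the lever straight up with the carrier raised.

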